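# Put the paint bin away and shut its door

### The arm

A 6-joint arm with a two-finger parallel gripper is mounted at the origin on the work surface. World frame = base frame: x ahead of the robot, y to its left, z up, the work surface at z = 0. Lengths are in m, angles in rad, forces in N, time in s.
With the tool pointing down it reaches from about 0.275 to 0.825 m from the base axis. Payload 5.2 kg.
Tool frame: the origin (TCP) lies midway between the tips of the shut fingers; the grasp point (between the pads) lies 19 mm behind it; z points along the fingers, y is the line along which they close (so a half turn about z gives the same grasp; the last joint's range is limited). The gripper opens to 93 mm and grips with 3 to 60 N. Pads are 15 mm wide; open, the fingers measure 128 mm over their backs; the gripper's body (75 mm by 188 mm) begins 65 mm behind the grasp point.
Start: joints at [1.055, 0.259, 1.535, -0, 1.348, -0.203], TCP at [0.169, 0.523, 0.219] pointing down, gripper open.
Joint ranges: [-3.14, 3.14], [-0.91, 2.08], [0.19, 2.58], [-1.22, 4.36], [0.22, 2.71], [-3.12, 3.12]. Speed limits (rad/s): [2.57, 2.57, 3.14, 3.14, 3.14, 3.14].

### API

Orientations are given as a unit quaternion [w, x, y, z].
In Python, from plant import r gives the robot as it stands.
- The arm moves only by the tool arm_command, never from a script. Its argument "series" is a list of rows, each a list of 5 numbers: the shift along the tool's x, y, z in m, then the turn about the tool's z in degrees, then the opening, from 0 (shut) to 1 (fully open). A call has 1 to 12 rows; each row shifts and turns the commanded pose from where the row before left it, along the tool's axes as they then stand; what a row does not reach is not made up. A row lasts 1/12 s, in which the tool goes at most 41.7 mm and 7.16 degrees, less where a joint would pass 70% of its speed; a pose out of reach is approached as far as the arm can. A call is refused whole if a number of a shift passes 0.0417 or a number of a turn 7.16, either way. A call with a gripper value outside its range is refused whole. The fingers move at their own pace and stop on an object; "grip_force" is the grip in N (left out, the last holds). Time passes only in rows, so rows that do not move let the fingers close. It gives the time, the measured TCP pose, the force, the opening and the grip force at its end, in the units of the state.
- r.read_state(): the state, without advancing time (a new reading comes with each control period).
- r.grab_frame(name): name is "scene" or "top" or "wrist"; returns a dict with "frame" (480x640x3 uint8, red, green, blue), "fov_y" (degrees; the focal length in pixels is half the picture's height over the tangent of half this angle, whatever the lens; pixels are square), "cx", "cy" (the principal point, pixels), "dist" ([k1, k2, p1, p2, k3] as OpenCV has them; the pictures are not rectified), "origin" and "orientation" of the camera in the world. Camera axes: x right, y up, looking along -z (the intrinsics and any distortion apply to the point x, -y, -z); pixel columns grow to the right and rows downward; lengths in m; the calibration is good to about 2 mm. A picture is of the moment at which its call begins. There is no depth.
- r.hand_in(): hands the job in; it is judged then, once.
The state is a dict: "time_s": time; "qpos": joint angles; "qvel": joint speeds; "tau": joint torques, N m; "position": TCP position; "eef_rot": TCP orientation; "force": force on the tool from outside, world axes, zero at the start; "moment": the same for the moment, N m; "finger_gap": finger opening in m; "finger_force": force on a finger pad.
Only numpy, scipy, OpenCV 4.12 (cv2) and the standard library are available. Lean on these libraries where they do the work, as an engineer would, in place of code of your own. Each camera call takes 0.05 s, during which the arm holds its last target. There are 200 camera calls.

### The job

The teal paint bin has been left sticking out of its wooden cubby. With your fingertips, push the bin all the way in until it meets the back of the cubby, and only then push the cubby's door fully shut. Slide the bin along the table without lifting it, keep the paint pots upright inside it, and leave everything else on the table where it is.

Things in the scene. Friction and masses are not known exactly. Their poses are not given: they have to be found in the camera images.
- garage: Fixed brown wooden cubby, 200 deep (x) x 170 wide (y) x 100 mm high, left or right of the middle, turned up to 15 deg. Origin: centre of underside, on the table; x points from open front (x=-100) to back. Sides 10 thick, 90 high, inner faces y=+-75; back's inner face x=+90; no floor. The 10 mm top (90 to 100 high) covers only x=-50 to +100.
- bin: Loose teal open plastic bin, 176 long (x) x 130 wide x 70 mm high, walls 5, four cells; on the table, partly inside the cubby, parallel to it within 2 deg. Origin: centre of underside; x points into the cubby, front face at x=-88. With pots 0.4 to 0.7 kg; slides against 2 to 8 N of friction. Fully home its origin is at x=+2 mm in the cubby's frame, its front 14 mm behind the cubby's front edges.
- door (a joint): Angle of the cubby's upright door, rad: 0 shut, grows as it opens towards the robot, starts at 1.5 to 1.85, stop at 2.0. Light wood panel 160 wide x 80 high (7 to 87 above table) x 8 mm, hinged at the cubby's left (+y) front corner. Slightly stiff hinge (0.07 N m), stays where left, no latch. Steel knob 14 mm across stands 19 mm out of the outer face, 148 from the hinge, 67 above table.
- door_hinge (a point): Point on the door's vertical hinge line, 47 mm above the table, at x=-100, y=+83 mm in the cubby's frame. Its axes turn with the door: -y runs along the panel to the free edge, -x is the outward normal of the outer face, which lies 10 mm from the hinge line (so at x=-110 in the cubby's frame when shut).
- door_edge (a point): Middle of the free vertical edge of the door's outer face, 162 mm from the hinge line, 47 mm above the table; axes as door_hinge.
- pot_red: Red paint pot with white cap, 42 mm across, 56 mm high, loose, in a front cell of the bin; origin: centre of its underside, z up.
- pot_yellow: Yellow paint pot, same size, in the rear left cell of the bin.
- pot_green: Green paint pot, same size, in the rear right cell of the bin.
- chest: Bystander: fixed small light-wood chest of three drawers, 180 deep x 160 wide x 160 mm high; stands on the other side of the table's middle from the cubby. Origin: centre of its underside.
- glue_jar: Bystander: loose white jar with an orange band, 52 mm across, 70 mm high, standing on the cubby's top. Origin: centre of its underside.
- paint_magenta: Bystander: loose magenta bottle, 48 mm across, 130 mm high, standing in front of the chest. Origin: centre of its underside.
- paint_blue: Bystander: loose blue bottle, 52 mm across, 140 mm high, in the middle behind the work. Origin: centre of its underside.
- tape: Bystander: loose yellow roll of tape lying flat, 90 mm across, 25 mm high, on top of the chest. Origin: centre of its underside.
- brush: Bystander: loose red-handled brush, 200 mm long, lying on the table in front of the chest. Origin: on its underside.
- mug: Bystander: loose white mug, 76 mm across, 90 mm high, on the right of the table. Origin: centre of its underside.
Mind the look-alikes: they are no part of the job. What is shaped like the pot_red but pink or purple is not meant.

How it is judged:
By the outcome, as a careful person would: the job done as asked, in the order asked, and still so for the second after the job is handed in, with the robot touching nothing.
It also fails if it takes over 58 s, if anything falls off the work surface, if the arm or the gripper's body presses on something with over 40 N, if the wrist force passes 120 N, or if a joint passes its speed limit or range.

## Working session

There is one attempt and no reset: what is moved stays moved. The work goes in short steps, Python scripts to look and compute and a tool call to move; the robot and the scene stay as the last step left them, time stands still between calls to the robot, and variables do not carry over. Pictures are saved under pics/ and viewed, at most 10 in all, crops included, and the job is handed in when it is done.

Besides the shell and the picture viewer there is one more tool, called after "Emit:" as a command line: name --pt "numbers of a row" for each row, then --argument value for the rest. arm_command: Moves the arm, as the interface text tells. Its arguments: {"type":"object","properties":{"series":{"type":"array"},"grip_force":{"type":"number"}},"required":["series"]}

```bash
mkdir -p pics; ls
cat > h.py <<'E'
import numpy as np, cv2, pickle
from plant import r
from scipy.spatial.transform import Rotation as R
def grab(n,save):
    f=r.grab_frame(n); pickle.dump(f,open(f'pics/{save}.pkl','wb')); cv2.imwrite(f'pics/{save}.png',f['frame'][:,:,::-1]); return f
def load(s): return pickle.load(open(f'pics/{s}.pkl','rb'))
def K(f):
    F=f['frame'].shape[0]/2/np.tan(np.radians(f['fov_y'])/2); return np.array([[F,0,f['cx']],[0,F,f['cy']],[0,0,1.]])
def rot(f): 
    q=f['orientation']; return R.from_quat([q[1],q[2],q[3],q[0]]).as_matrix()
def ray(f,px):
    p=cv2.undistortPoints(np.array(px,float).reshape(-1,1,2),K(f),np.array(f['dist'],float)).reshape(-1,2)
    return np.c_[p[:,0],-p[:,1],-np.ones(len(p))]@rot(f).T
def onz(f,px,z):
    d=ray(f,px);o=np.array(f['origin']); return o+d*((z-o[2])/d[:,2])[:,None]
def proj(f,P):
    c=(np.atleast_2d(P)-f['origin'])@rot(f); c=c*[1,-1,-1]
    return cv2.projectPoints(c,np.zeros(3),np.zeros(3),K(f),np.array(f['dist'],float))[0].reshape(-1,2)
E
python3 - <<'E'
from h import *
for n in("scene","top"):
    f=grab(n,n+'0'); print(n,f['origin'],f['fov_y'],f['dist'])
print(r.read_state())
E
```

```text
pics
scene [-0.11564272 -0.65453123  1.35316673] 42.74824361121641 [-0.0987275  0.         0.         0.         0.       ]
top [ 0.54547318 -0.07170073  1.03910777] 55.714797621178164 [-0.09924616  0.          0.          0.          0.        ]
{'time_s': 0.1, 'qpos': array([ 1.05524096e+00,  2.59285206e-01,  1.53596510e+00, -1.96724292e-05,
        1.34797983e+00, -2.02809953e-01]), 'qvel': array([ 0.00160046, -0.00073887, -0.00420192,  0.0004806 ,  0.00187675,
       -0.00051117]), 'tau': array([ 2.17610512e-03, -4.38209295e+01, -2.84639525e+01,  7.20989658e-02,
        3.62569245e-02, -7.94991934e-05]), 'position': array([0.16896594, 0.5228947 , 0.21789614]), 'eef_rot': array([-2.78814637e-04,  1.55733995e-01,  9.87798690e-01, -7.69860987e-04]), 'force': array([-0.43367159, -0.10949398, -0.56202952]), 'moment': array([-0.06787571,  0.03849034, -0.05049872]), 'finger_force': 0.0, 'finger_gap': 0.09261410927074572}
```

View pics/top0.png

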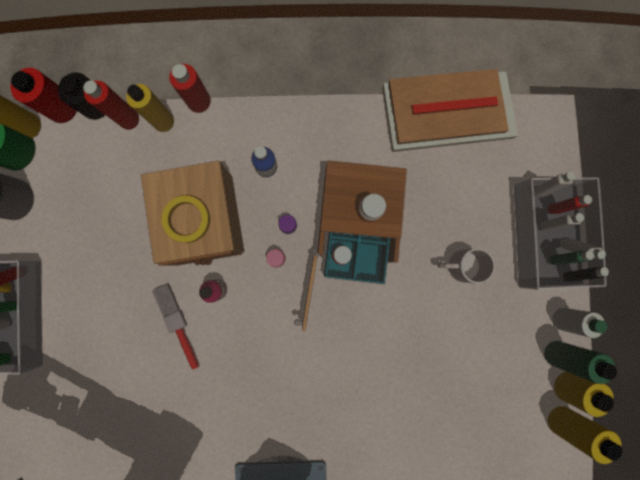

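View pics/scene0.png

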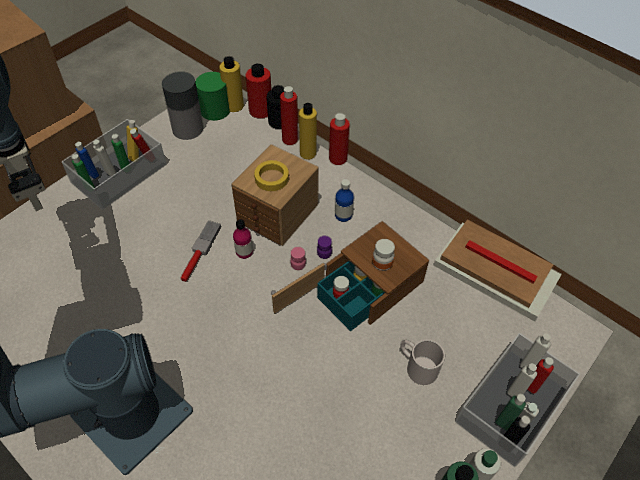

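Run:
```python
from h import *
a=load('top0')['frame'][145:345,270:470,::-1]
a=cv2.convertScaleAbs(a,alpha=1.6)
cv2.imwrite('pics/c1.png',cv2.resize(a,(600,600),interpolation=cv2.INTER_CUBIC))
```

```text
(no output)
```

View pics/c1.png

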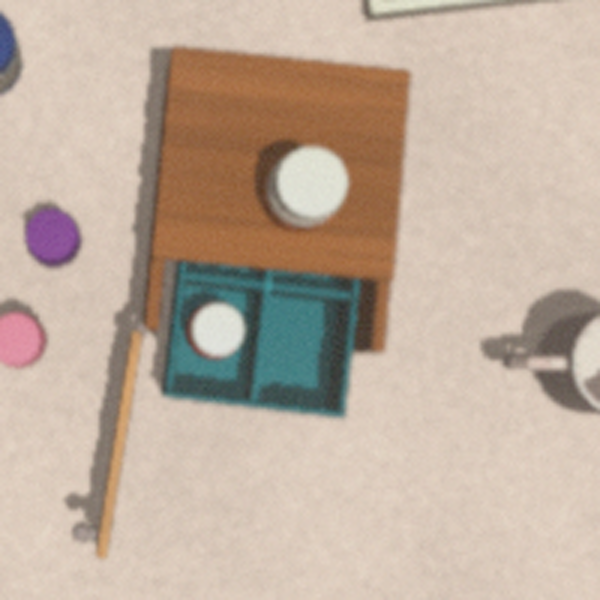

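Run:
```python
from h import *
f=load('top0')
g=lambda p,z: onz(f,np.array(p)/3+[270,145],z)[:,:2]
C=g([(173,47),(409,71),(392,277),(153,257)],.1)
S=g([(150,330),(383,350)],.09)
B=g([(165,394),(344,415)],.07)
D=g([(137,335),(102,557)],.087)
print(C,S,B,D,sep='\n')
n=np.linalg.norm
print([n(C[i]-C[(i+1)%4]) for i in range(4)],n(S[0]-S[1]),n(B[0]-B[1]),n(D[0]-D[1]))
# fit rigid pose of cubby
M=np.array([[100,85],[100,-85],[-50,-85],[-50,85],[-100,85],[-100,-85]])/1e3
P=np.vstack([C,S]); m,p=M.mean(0),P.mean(0); X,Y=M-m,P-p
th=np.arctan2((X[:,0]*Y[:,1]-X[:,1]*Y[:,0]).sum(),(X*Y).sum())
Rm=np.array([[np.cos(th),-np.sin(th)],[np.sin(th),np.cos(th)]]);t=p-Rm@m
print('cubby',t,np.degrees(th),'res',(P-(M@Rm.T+t))*1e3)
print('bin front in cubby',(B-t)@Rm,'door',(D-t)@Rm)
```

```text
[[ 0.76299949 -0.12307034]
 [ 0.74266794 -0.28933358]
 [ 0.59745917 -0.27091259]
 [ 0.61573947 -0.10481282]]
[[ 0.56556849 -0.10162265]
 [ 0.54693396 -0.26463524]]
[[ 0.52030596 -0.11161484]
 [ 0.50152007 -0.23889192]]
[[ 0.56239155 -0.09253739]
 [ 0.40915355 -0.06399073]]
[np.float64(0.16750175094648795), np.float64(0.1463725364568528), np.float64(0.16710266842189112), np.float64(0.14838750236599288)] 0.1640742216120613 0.12865600270337949 0.15587429829685603
cubby [ 0.65511441 -0.19434114] -6.695684267719475 res [[-1.34351818 -1.48986233]
 [-1.85376173  1.08740273]
 [ 1.91438421  2.01900042]
 [ 0.37337525 -0.72173687]
 [-0.13863275 -3.36135848]
 [ 1.0481532   2.46655452]]
bin front in cubby [[-0.14353452  0.06644394]
 [-0.1473523  -0.0621554 ]] door [[-0.10396034  0.09029827]
 [-0.2594816   0.1007833 ]]
```

Emit:
arm_command --pt "0 0 0 -5.6 0.5" --pt "0 0 0 -5.6 0.5" --pt "-0.0188 -0.0328 0 0 0.5" --pt "-0.0188 -0.0328 0 0 0.5" --pt "-0.0188 -0.0328 0 0 0.5" --pt "-0.0188 -0.0328 0 0 0.5" --pt "-0.0188 -0.0328 0 0 0.5" --pt "-0.0188 -0.0328 0 0 0.5" --pt "-0.0188 -0.0328 0 0 0.5" --pt "-0.0188 -0.0328 0 0 0.5" --pt "-0.0188 -0.0328 0 0 0.5" --pt "-0.0188 -0.0328 0 0 0.5"

```text
time_s: 1.1
position: [0.3175, 0.1739, 0.2186]
eef_rot: [0.0, 0.058, 0.998, 0.0]
force: [1.1, -0.0, 0.5]
finger_gap: 0.0467
finger_force: 0.0
```

Emit:
arm_command --pt "-0.0188 -0.0328 0 0 0.5" --pt "-0.0188 -0.0328 0 0 0.5" --pt "-0.0188 -0.0328 0 0 0.5" --pt "-0.0188 -0.0328 0 0 0.5" --pt "-0.0188 -0.0328 0 0 0.5" --pt "-0.0188 -0.0328 0 0 0.5" --pt "-0.0188 -0.0328 0 0 0.5" --pt "-0.0188 -0.0328 0 0 0.5" --pt "-0.0188 -0.0328 0 0 0.5" --pt "-0.0188 -0.0328 0 0 0.5" --pt "0 0 0 0 0.5" --pt "0 0 0 0 0.5"

```text
time_s: 2.1
position: [0.4658, -0.1737, 0.2177]
eef_rot: [-0.001, 0.06, 0.998, 0.001]
force: [-0.4, 0.6, -0.4]
finger_gap: 0.0464
finger_force: 0.0
```

Emit:
arm_command --pt "0 0 0.035 0 0.5" --pt "0 0 0.035 0 0.5" --pt "0 0 0.035 0 0.5" --pt "0 0 0.035 0 0.5" --pt "0 0 0.03 0 0.5" --pt "0 0 0.013 0 0.5" --pt "0 0 0 0 0.5" --pt "0 0 0 0 0.5"

```text
time_s: 2.77
position: [0.4651, -0.1707, 0.0355]
eef_rot: [-0.001, 0.058, 0.998, 0.001]
force: [-0.1, -0.6, -0.1]
finger_gap: 0.0464
finger_force: 0.0
```

Run:
```python
from h import *
a=grab('top','top1')['frame'][145:345,270:470,::-1]; b=grab('wrist','w1')['frame'][:,:,::-1]
a=cv2.resize(cv2.convertScaleAbs(a,alpha=1.6),(400,400)); b=cv2.resize(cv2.convertScaleAbs(b,alpha=1.4),(400,300))
c=np.zeros((400,800,3),np.uint8);c[:,:400]=a;c[:300,400:]=b
cv2.imwrite('pics/c2.png',c)
```

```text
(no output)
```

View pics/c2.png

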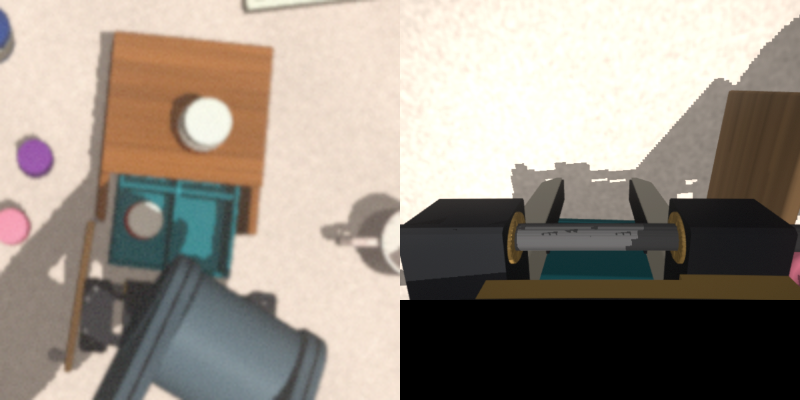

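Emit:
arm_command --pt "-0.007 0 0 0 0.5" --pt "-0.007 0 0 0 0.5" --pt "-0.007 0 0 0 0.5" --pt "-0.005 0 0 0 0.5" --pt "-0.005 0 0 0 0.5" --pt "-0.005 0 0 0 0.5" --pt "-0.005 0 0 0 0.5" --pt "-0.005 0 0 0 0.5" --pt "-0.005 0 0 0 0.5" --pt "-0.005 0 0 0 0.5" --pt "-0.005 0 0 0 0.5" --pt "-0.005 0 0 0 0.5"

```text
time_s: 3.87
position: [0.5284, -0.179, 0.0355]
eef_rot: [-0.003, 0.058, 0.998, 0.001]
force: [-10.7, 0.5, 10.3]
finger_gap: 0.0465
finger_force: 5.5
```

Emit:
arm_command --pt "-0.005 0 0 0 0.5" --pt "-0.005 0 0 0 0.5" --pt "-0.003 0 0 0 0.5" --pt "0 0 0 0 0.5"

```text
time_s: 4.2
position: [0.5426, -0.1807, 0.0354]
eef_rot: [-0.002, 0.058, 0.998, 0.001]
force: [-6.1, 0.6, 5.2]
finger_gap: 0.0466
finger_force: 2.9
```

Emit:
arm_command --pt "-0.004 0 0 0 0.5" --pt "-0.004 0 0 0 0.5" --pt "-0.004 0 0 0 0.5" --pt "-0.002 0 0 0 0.5" --pt "-0.002 0 0 0 0.5"

```text
time_s: 4.62
position: [0.5575, -0.1825, 0.0353]
eef_rot: [-0.003, 0.058, 0.998, 0.001]
force: [-9.0, 0.9, 8.3]
finger_gap: 0.0466
finger_force: 4.9
```

Emit:
arm_command --pt "-0.0015 0 0 0 0.5" --pt "-0.0015 0 0 0 0.5"

```text
time_s: 4.78
position: [0.5604, -0.1828, 0.0353]
eef_rot: [-0.003, 0.058, 0.998, 0.001]
force: [-9.8, 1.2, 7.6]
finger_gap: 0.0466
finger_force: 4.7
```

Emit:
arm_command --pt "-0.0015 0 0 0 0.5"

```text
time_s: 4.87
position: [0.5617, -0.1829, 0.0353]
eef_rot: [-0.003, 0.058, 0.998, 0.001]
force: [-16.3, 1.1, 12.1]
finger_gap: 0.0466
finger_force: 8.6
```

Emit:
arm_command --pt "-0.001 0 0 0 0.5"

```text
time_s: 4.95
position: [0.5617, -0.1829, 0.0353]
eef_rot: [-0.004, 0.058, 0.998, 0.001]
force: [-16.1, 1.3, 12.9]
finger_gap: 0.0466
finger_force: 8.1
```

Emit:
arm_command --pt "-0.001 0 0 0 0.5"

```text
time_s: 5.03
position: [0.5616, -0.1829, 0.0353]
eef_rot: [-0.006, 0.058, 0.998, 0.001]
force: [-18.9, 1.4, 15.7]
finger_gap: 0.0465
finger_force: 9.7
```

Emit:
arm_command --pt "-0.0015 0 0 0 0.5" --pt "0 0 0 0 0.5"

```text
time_s: 5.2
position: [0.5615, -0.1829, 0.0353]
eef_rot: [-0.007, 0.058, 0.998, 0.001]
force: [-21.3, 1.1, 16.7]
finger_gap: 0.0466
finger_force: 10.9
```

Emit:
arm_command --pt "0.005 0 0 0 0.5" --pt "0.01 0 0 0 0.5" --pt "0.02 0 0 0 0.5" --pt "0.025 0 0 0 0.5" --pt "0.025 0 0 0 0.5" --pt "0 0 -0.035 0 0.3" --pt "0 0 -0.035 0 0" --pt "0 0 -0.04 0 0" --pt "0 0 -0.04 0 0" --pt "0 -0.035 0 0 0" --pt "0 -0.035 0 0 0" --pt "0 0 0 0 0"

```text
time_s: 6.2
position: [0.4761, -0.2494, 0.1869]
eef_rot: [0.001, 0.06, 0.998, -0.002]
force: [0.1, 0.1, -0.1]
finger_gap: 0.0045
finger_force: 0.0
```

Run:
```python
from h import *
f=grab('scene','s2');g=grab('top','t2')
a=f['frame'][200:360,240:440,::-1]; b=g['frame'][145:345,270:470,::-1]
c=np.zeros((400,800,3),np.uint8);c[:,400:]=cv2.resize(cv2.convertScaleAbs(b,alpha=1.6),(400,400));c[:320,:400]=cv2.resize(cv2.convertScaleAbs(a,alpha=1.6),(400,320))
cv2.imwrite('pics/c3.png',c)
```

```text
(no output)
```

View pics/c3.png

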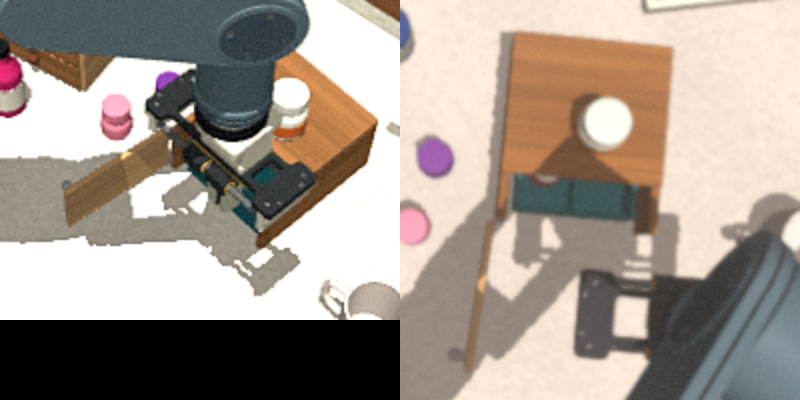

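```bash
cat >> h.py <<'E'
t=np.array([.65511,-.19434]);th=np.radians(-6.70)
Rm=np.array([[np.cos(th),-np.sin(th)],[np.sin(th),np.cos(th)]])
cub=lambda w:(np.atleast_2d(w)[:,:2]-t)@Rm
def tcp(phi,s=.105,gap=0,a=.0075,b=.0175):
    u=np.array([-np.sin(phi),-np.cos(phi)]);n=np.array([-np.cos(phi),np.sin(phi)])
    return np.array([-.1,.083])+s*u+(.010+a*abs(n[0])+b*abs(n[1])+gap)*n
E
python3 - <<'E'
from h import *
g=load('t2');f=load('top0')
px=np.array([(514,211),(632,220)])
print('bin front',cub(onz(g,np.c_[(px[:,0]-400)/2+270,px[:,1]/2+145],.07)))
D=np.array([(490,221),(469,370)])
d=cub(onz(g,np.c_[(D[:,0]-400)/2+270,D[:,1]/2+145],.087));print('door',d)
for n,p,z in(('pink',(275,258),.056),('purple',(288,223),.056),('mag',(208,289),.13),('magbase',(212,296),.0)): print(n,cub(onz(f,[p],z)))
s=r.read_state();p=cub(s['position'])[0];print('now',p,s['position'][2],s['qpos'])
for ph in (1.68,1.4,1.2,1,.8,.6,.4,.2,.1,0,-.03):
    q=tcp(ph,gap=.025 if ph>1.65 else 0); e=q-p; print(ph,q.round(4),'tool dx,dy',(-e[0]).round(4),e[1].round(4)); p=q
E
```

```text
bin front [[-0.08834781  0.06701124]
 [-0.08668388 -0.0601323 ]]
door [[-0.10165369  0.0918993 ]
 [-0.25801776  0.09985106]]
pink [[-0.11409306  0.17694311]]
purple [[-0.03596685  0.15604712]]
mag [[-0.18844382  0.29919321]]
magbase [[-0.21273315  0.31569873]]
now [-0.17259017 -0.07106338] 0.1854365481321945 [-6.84414797e-01  2.56431980e-01  1.62198276e+00  3.07926583e-04
  1.26351332e+00 -2.13541610e+00]
1.68 [-0.1986  0.1473] tool dx,dy 0.026 0.2184
1.4 [-0.2083  0.0933] tool dx,dy 0.0097 -0.0541
1.2 [-0.2084  0.072 ] tool dx,dy 0.0001 -0.0213
1 [-0.2039  0.0505] tool dx,dy -0.0045 -0.0215
0.8 [-0.1947  0.0298] tool dx,dy -0.0092 -0.0207
0.6 [-0.1808  0.0111] tool dx,dy -0.0139 -0.0187
0.4 [-0.1627 -0.0045] tool dx,dy -0.0181 -0.0155
0.2 [-0.1413 -0.0158] tool dx,dy -0.0215 -0.0113
0.1 [-0.1296 -0.0196] tool dx,dy -0.0117 -0.0038
0 [-0.1175 -0.022 ] tool dx,dy -0.0121 -0.0024
-0.03 [-0.1149 -0.0225] tool dx,dy -0.0026 -0.0005
```

Emit:
arm_command --pt "0.0033 0.0273 0 0 0" --pt "0.0033 0.0273 0 0 0" --pt "0.0033 0.0273 0 0 0" --pt "0.0033 0.0273 0 0 0" --pt "0.0033 0.0273 0 0 0" --pt "0.0033 0.0273 0 0 0" --pt "0.0033 0.0273 0 0 0" --pt "0.0033 0.0273 0 0 0" --pt "0 0 0 0 0" --pt "0 0 0 0 0"

```text
time_s: 7.13
position: [0.4743, -0.0216, 0.1854]
eef_rot: [-0.0, 0.057, 0.998, 0.0]
force: [0.4, -0.3, 0.1]
finger_gap: 0.0004
finger_force: 0.0
```

Emit:
arm_command --pt "0 0 0.02 0 0" --pt "0 0 0.025 0 0" --pt "0 0 0.025 0 0" --pt "0 0 0.025 0 0" --pt "0 0 0.025 0 0" --pt "0 0 0.02 0 0" --pt "0 0 0 0 0" --pt "0 0 0 0 0"

```text
time_s: 7.8
position: [0.474, -0.0242, 0.0449]
eef_rot: [-0.002, 0.059, 0.998, 0.0]
force: [0.1, -0.4, 0.3]
finger_gap: 0.0007
finger_force: 0.0
```

Run:
```python
from h import *
s=r.read_state();print(cub(s['position']),s['position'],s['force'])
f=grab('scene','s3');g=grab('top','t3')
a=f['frame'][200:360,240:440,::-1]; b=g['frame'][145:345,270:470,::-1]
c=np.zeros((400,800,3),np.uint8);c[:,400:]=cv2.resize(cv2.convertScaleAbs(b,alpha=1.6),(400,400));c[:320,:400]=cv2.resize(cv2.convertScaleAbs(a,alpha=1.6),(400,320))
cv2.imwrite('pics/c4.png',c)
```

```text
[[-0.19972541  0.14788168]] [ 0.47400205 -0.02416615  0.04487256] [ 0.07000807 -0.41326045  0.27241557]
```

View pics/c4.png

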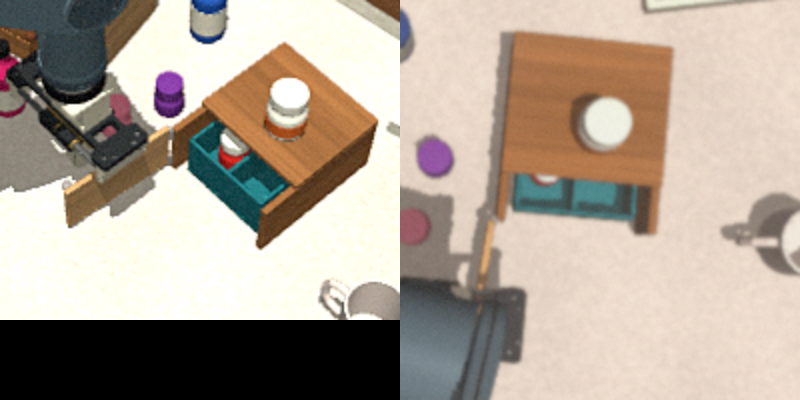

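Emit:
arm_command --pt "0.0014 -0.009 0 0 0" --pt "0.0014 -0.009 0 0 0" --pt "0.0014 -0.009 0 0 0" --pt "0.0014 -0.009 0 0 0" --pt "0.0014 -0.009 0 0 0" --pt "0.0014 -0.009 0 0 0" --pt "0 -0.0071 0 0 0" --pt "0 -0.0071 0 0 0" --pt "0 -0.0071 0 0 0" --pt "-0.0015 -0.0071 0 0 0" --pt "-0.0015 -0.0071 0 0 0" --pt "-0.0015 -0.0071 0 0 0"

```text
time_s: 8.9
position: [0.4597, -0.1199, 0.0456]
eef_rot: [-0.0, 0.059, 0.998, 0.0]
force: [0.1, 0.1, -0.2]
finger_gap: 0.0006
finger_force: 0.4
```

Emit:
arm_command --pt "-0.0031 -0.0069 0 0 0" --pt "-0.0031 -0.0069 0 0 0" --pt "-0.0031 -0.0069 0 0 0" --pt "-0.0046 -0.0062 0 0 0" --pt "-0.0046 -0.0062 0 0 0" --pt "-0.0046 -0.0062 0 0 0" --pt "-0.006 -0.0052 0 0 0" --pt "-0.006 -0.0052 0 0 0" --pt "-0.006 -0.0052 0 0 0"

```text
time_s: 9.65
position: [0.4947, -0.1792, 0.0456]
eef_rot: [-0.0, 0.059, 0.998, 0.0]
force: [0.1, 0.3, -1.2]
finger_gap: 0.0005
finger_force: 0.4
```

Run:
```python
from h import *
s=r.read_state();print(cub(s['position']),s['position'],s['force'])
f=grab('scene','s4');g=grab('top','t4')
a=f['frame'][200:360,240:440,::-1]; b=g['frame'][145:345,270:470,::-1]
c=np.zeros((400,800,3),np.uint8);c[:,400:]=cv2.resize(cv2.convertScaleAbs(b,alpha=1.6),(400,400));c[:320,:400]=cv2.resize(cv2.convertScaleAbs(a,alpha=1.6),(400,320))
cv2.imwrite('pics/c5.png',c)
```

```text
[[-0.16112163 -0.00367255]] [ 0.49466025 -0.17918929  0.04560963] [ 0.1098661   0.31758889 -1.24191161]
```

View pics/c5.png

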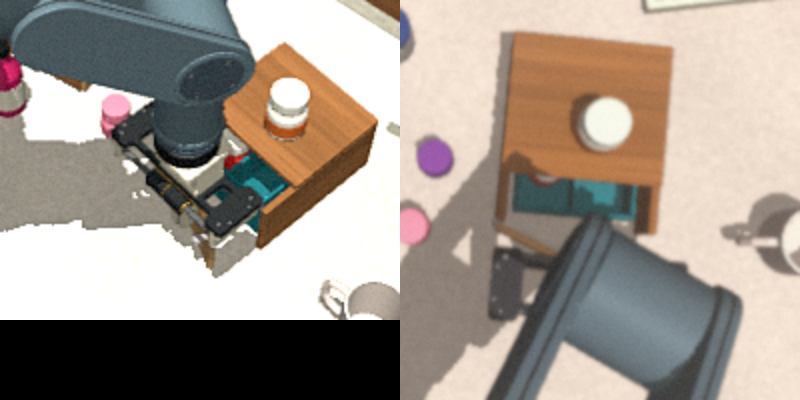

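Emit:
arm_command --pt "-0.005 -0.003 0 0 0" --pt "-0.005 -0.003 0 0 0" --pt "-0.005 -0.003 0 0 0" --pt "-0.005 -0.003 0 0 0" --pt "-0.004 -0.0013 0 0 0" --pt "-0.004 -0.0013 0 0 0" --pt "-0.004 -0.0013 0 0 0" --pt "-0.003 -0.0008 0 0 0" --pt "-0.003 -0.0008 0 0 0" --pt "-0.002 0 0 0 0"

```text
time_s: 10.58
position: [0.5321, -0.2009, 0.0456]
eef_rot: [0.0, 0.059, 0.998, -0.0]
force: [-1.1, 0.3, -0.3]
finger_gap: 0.0006
finger_force: 0.3
```

Emit:
arm_command --pt "-0.002 0 0 0 0" --pt "0 0 0 0 0"

```text
time_s: 10.75
position: [0.5342, -0.2011, 0.0457]
eef_rot: [0.0, 0.059, 0.998, -0.0]
force: [-0.4, 0.1, 0.1]
finger_gap: 0.0006
finger_force: 0.0
```

Emit:
arm_command --pt "-0.002 0 0 0 0" --pt "0 0 0 0 0"

```text
time_s: 10.92
position: [0.5357, -0.2011, 0.0456]
eef_rot: [-0.0, 0.059, 0.998, 0.0]
force: [-1.8, -0.5, 0.3]
finger_gap: 0.0002
finger_force: 0.3
```

Emit:
arm_command --pt "-0.0015 0 0 0 0" --pt "0 0 0 0 0"

```text
time_s: 11.08
position: [0.5358, -0.2011, 0.0456]
eef_rot: [-0.002, 0.058, 0.998, 0.0]
force: [-6.2, -0.6, 3.2]
finger_gap: 0.0005
finger_force: 2.9
```

Emit:
arm_command --pt "-0.0015 0 0 0 0" --pt "0 0 0 0 0"

```text
time_s: 11.25
position: [0.5357, -0.2011, 0.0456]
eef_rot: [-0.003, 0.058, 0.998, 0.0]
force: [-11.2, -1.0, 8.0]
finger_gap: 0.0006
finger_force: 5.4
```

Emit:
arm_command --pt "-0.001 0 0 0 0" --pt "0 0 0 0 0"

```text
time_s: 11.42
position: [0.5357, -0.2011, 0.0456]
eef_rot: [-0.004, 0.058, 0.998, 0.001]
force: [-13.9, -0.0, 10.2]
finger_gap: 0.0001
finger_force: 7.0
```

Stalled against the stop, so the door is shut. I'll back off and check.

Emit:
arm_command --pt "0.004 0 0 0 0" --pt "0.01 0 0 0 0" --pt "0.02 0 0 0 0" --pt "0.03 0 0 0 0" --pt "0.03 0 0 0 0" --pt "0.02 0 -0.03 0 0" --pt "0 0 -0.04 0 0" --pt "0 0 -0.04 0 0" --pt "0 0 -0.04 0 0" --pt "0 -0.03 0 0 0" --pt "0 -0.03 0 0 0" --pt "0 0 0 0 0"

```text
time_s: 12.42
position: [0.4197, -0.2524, 0.197]
eef_rot: [0.002, 0.06, 0.998, -0.002]
force: [-0.6, 0.4, 0.7]
finger_gap: 0.0004
finger_force: 0.0
```

Run:
```python
from h import *
f=grab('scene','s5');g=grab('top','t5')
a=f['frame'][200:360,240:440,::-1]; b=g['frame'][145:345,270:470,::-1]
c=np.zeros((400,800,3),np.uint8);c[:,400:]=cv2.resize(cv2.convertScaleAbs(b,alpha=1.6),(400,400));c[:320,:400]=cv2.resize(cv2.convertScaleAbs(a,alpha=1.6),(400,320))
cv2.imwrite('pics/c6.png',c)
# expected shut-door outer top edge, crop px
w=np.c_[np.array([[-.110,.081],[-.110,-.079]])@Rm.T+t,[.087]*2]
q=proj(g,w);print((q-[270,145])*2+[400,0])
```

```text
[[499.65131556 229.86920492]
 [650.74882182 243.25391448]]
```

View pics/c6.png

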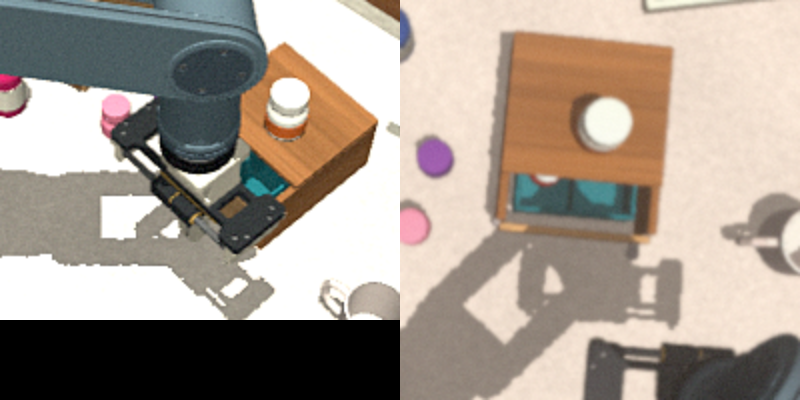

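The top view shows the door's top edge running from (500,228) to (650,241), which matches the expected shut line. The bin sits behind it with the red pot upright, and the jar has not moved.

```bash
python3 -c "
from plant import r
print(r.hand_in())"
```

```text
the job is handed in; nothing more can be done
None
```

I pushed the bin in until it stalled against the back of the cubby, then pushed the door shut until it stalled too, and handed the job in at about 12.5 s of the 58 s; no verdict came back. The last pictures show the door on its shut line, the red pot upright and nothing else visibly moved; the yellow and green pots were hidden under the cubby's top and were not checked.

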